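# Unlock the dosing pump and draw its plunger to the groove

### The arm

A 6-joint arm with a two-finger parallel gripper is mounted at the origin on the work surface. World frame = base frame: x ahead of the robot, y to its left, z up, the work surface at z = 0. Lengths are in m, angles in rad, forces in N, time in s.
With the tool pointing down it reaches from about 0.35 to 0.85 m from the base axis. Payload 8.1 kg.
Tool frame: the origin (TCP) lies at the very end of the fingers, on their centre line; the grasp point (between the pads) lies 19 mm behind it; z points along the fingers, y is the line along which they close (so a half turn about z gives the same grasp; the last joint's range is limited). The gripper opens to 85 mm and grips with 20 to 120 N. Pads are 22 mm wide; open, the fingers measure 114 mm over their backs; the gripper's body (76 mm by 85 mm) begins 54 mm behind the grasp point. The pads swing forward as they close: fully open they stand 13 mm farther back than shut.
Start: joints at [-1.287, 0.13, 1.488, -0, 1.523, -0.085], TCP at [0.216, -0.56, 0.231] pointing down, gripper open.
Joint ranges: [-2.96, 2.96], [-0.89, 2.26], [0.02, 2.5], [-1.34, 4.48], [0, 2.73], [-2.66, 2.66]. Speed limits (rad/s): [2.39, 2.39, 2.79, 3.14, 3.14, 3.14].

### API

Orientations are given as a 3x3 rotation matrix whose columns are the frame's x, y, z axes.
In Python, from plant import arm gives the robot as it stands.
- The arm moves only by the tool arm_command, never from a script. Its argument "deltas" is text: rows parted by semicolons, each of 7 numbers parted by spaces: the shift along the tool's x, y, z in units of 60 mm (1.0 is 60 mm), then the turn, a rotation vector about the tool's x, y, z in units of 5 degrees (1.0 is 5 degrees), then the opening, from -1 (shut) to 1 (fully open), so that 0 is half open. A call has 1 to 8 rows; each row is the pose to reach, as a shift and turn from the pose commanded when the call began, along the tool's axes at that moment; what a row does not reach only later rows make up. A row lasts 1/8 s, in which the tool goes at most 62.5 mm and 10.7 degrees, less where a joint would pass 70% of its speed; a pose out of reach is approached as far as the arm can. A call with a gripper value outside its range is refused whole. The fingers move at their own pace and stop on an object; "force" is the grip in N (left out, the last holds). Time passes only in rows, so rows that repeat a pose let the fingers close. It gives the time, the measured TCP pose, the force, the opening and the grip force at its end, in the units of the state.
- arm.observe(): the state, without advancing time (a new reading comes with each control period).
- arm.grab_frame(name): name is "side" or "top"; returns the picture (400x640x3 uint8, red, green, blue); there is no depth.
- arm.camera_model(name): a dict with "fx", "fy", "cx", "cy" (pixels), "distortion" ([k1, k2, p1, p2, k3] as OpenCV has them; the pictures are not rectified), "R" (3x3) and "t" (3): a world point X has camera coordinates R X + t. Camera axes: x right, y down, z forward; pixel columns grow to the right and rows downward; lengths in m; the calibration is good to about 2 mm. A picture is of the moment at which its call begins. camera_model takes no time and is no camera call.
- arm.hand_in(): hands the job in; it is judged then, once.
The state is a dict: "time_s": time; "joint_positions": joint angles; "qd": joint speeds; "tau": joint torques, N m; "eef_pos": TCP position; "tool_rot": TCP orientation; "contact_force": force on the tool from outside, world axes, zero at the start; "torque": the same for the moment, N m; "finger_gap": finger opening in m; "grasp_force": force on a finger pad.
Only numpy, scipy, OpenCV 4.12 (cv2) and the standard library are available. Lean on these libraries where they do the work, as an engineer would, in place of code of your own. Each camera call takes 0.05 s, during which the arm holds its last target. There are 200 camera calls.

### The job

The little hand dosing pump on the detailing bench is locked for transport. Slide its forked lock plate fully back, away from the plunger, then take the plunger by its T-handle and draw it gently straight up until the whole groove around the rod shows just above the barrel's mouth, with no more than about a finger's width of plain rod below the groove. Finish still holding the plunger there, the rest of it in the barrel; never pull it out of the barrel, and leave the bottle, the tin and the pad alone.

Things in the scene. Friction and masses are not known exactly. Their poses are not given: they have to be found in the camera images.
- barrel_mouth (a point): Centre of the round mouth at the top of the pump's upright aluminium barrel, 108 mm above the bench; z up along the bore, y along the way the lock plate slides back. The pump is bolted to the bench (it does not move): grey base plate 110 x 160 x 12 mm, barrel 54 mm across at the top, bore 17.6 mm across and 90 mm deep, and, 39 to 61 mm out along +y, a guide post 48 mm wide whose bridge over the lock plate tops out 134 mm above the bench.
- lock (a joint): Travel of the forked lock plate in m: 0 fully forward (its two prongs lie over the plunger's collar and stop it from rising), 0.045 fully back against its stop; the collar is free above about 0.03. It slides level along +y of barrel_mouth with about 2 N of friction and stays where it is left.
- lock_tab (a point): Grip point in the middle of the black upright tab on the outer end of the steel lock plate (plate 40 mm wide, 6 mm thick, its top 128 mm above the bench). The tab is 30 mm wide across the slide, 12 mm thick along the slide, and rises 44 mm from the plate to 172 mm above the bench; this point is 17 mm below its top, 155 mm above the bench, and 110 mm plus the joint's travel from the plunger's axis. Axes as barrel_mouth.
- handle (a point): Centre of the plunger's black T-handle bar: 60 mm long along its own x, 14 mm wide (y), 16 mm tall (z). With the plunger fully in it is 178 mm above the bench. The bar may be turned about the vertical up to 75 degrees either way from the world x axis. Below it the loose steel rod, 16 mm across, goes down into the bore, and carries a collar 32 mm across and 8 mm thick that starts 67 mm below the bar's centre. The rod weighs roughly 0.25 to 0.5 kg and drops back if let go.
- groove (a point): Centre of the black groove, 8 mm tall, around the plunger's rod, on its axis 115 mm below the centre of the T-handle bar and 45 mm above the rod's foot. With the plunger fully in it is hidden in the bore, 45 mm below barrel_mouth. Axes as handle.
- plunger: The whole plunger; origin at the centre of the rod's foot, 160 mm below the T-handle's centre; z up along the rod, x along the T-handle bar.
- polish_bottle: Bystander: white bottle, 60 mm across, 170 mm tall; origin at the centre of its underside.
- wax_tin: Bystander: low round blue tin, 80 mm across, 50 mm tall; origin at the centre of its underside.
- polishing_pad: Bystander: round orange polishing pad, 130 mm across, 30 mm thick, lying flat; origin at the centre of its underside.
Things that resemble listed ones, but are neither listed nor needed, are in the scene too. Leave any blue or turquoise look-alike of the part that bears barrel_mouth alone.

How it is judged:
By the outcome, as a careful person would: the job done as asked, in the order asked, and still so for the second after the job is handed in, while the arm keeps its last pose, push and grip.
It also fails if it takes over 45 s, if anything falls off the work surface, if the arm or the gripper's body presses on something with over 40 N, if the wrist force passes 120 N, or if a joint passes its speed limit or range.

## Working session

There is one attempt and no reset: what is moved stays moved. The work goes in short steps, Python scripts to look and compute and a tool call to move; the robot and the scene stay as the last step left them, time stands still between calls to the robot, and variables do not carry over. Pictures are saved under pics/ and viewed, at most 10 in all, crops included, and the job is handed in when it is done.

Besides the shell and the picture viewer there is one more tool, called after "Request:" as name(argument=value, ...) on one line, values as JSON. arm_command: Moves the arm, as the interface text tells. Its arguments: {"type":"object","properties":{"deltas":{"type":"string"},"force":{"type":"number"}},"required":["deltas"]}

```bash
mkdir -p pics
cat > h.py <<'E'
import numpy as np, cv2
from plant import arm
def cam(n):
    c=arm.camera_model(n);K=np.array([[c['fx'],0,c['cx']],[0,c['fy'],c['cy']],[0,0,1]]);return K,np.array(c['distortion'],float),np.array(c['R'],float),np.array(c['t'],float)
def proj(n,X):
    K,d,R,t=cam(n);return cv2.projectPoints(np.atleast_2d(np.array(X,float)),cv2.Rodrigues(R)[0],t,K,d)[0][:,0]
def ray(n,uv):
    K,d,R,t=cam(n);p=cv2.undistortPoints(np.array([[uv]],float),K,d)[0,0];return -R.T@t,R.T@np.array([p[0],p[1],1])
def atz(n,uv,z):
    o,v=ray(n,uv);return o+v*(z-o[2])/v[2]
def tri(a,b):
    (o,v),(p,w)=ray('side',a),ray('top',b)
    s=np.linalg.lstsq(np.c_[v,-w],p-o,rcond=None)[0];A=o+v*s[0];B=p+w*s[1];return (A+B)/2,np.linalg.norm(A-B)
def save(n,f,crop=None,k=1):
    im=arm.grab_frame(n)[:,:,::-1]
    if crop: x0,y0,x1,y1=crop; im=im[y0:y1,x0:x1]
    cv2.imwrite('pics/'+f,cv2.resize(im,None,fx=k,fy=k,interpolation=cv2.INTER_CUBIC))
E
python3 -c "
from h import *
save('side','s0.png');save('top','t0.png')
for n in('side','top'):
  K,d,R,t=cam(n);print(n,(-R.T@t).round(3),R.round(2).tolist(),K[0,0])
s=arm.observe();print(s['time_s'],s['eef_pos'],np.round(s['tool_rot'],3).tolist(),s['finger_gap'])"
```

```text
side [ 0.416 -0.601  0.676] [[0.95, -0.32, -0.01], [-0.23, -0.65, -0.73], [0.23, 0.69, -0.69]] 411.23355696862257
top [ 0.436 -0.026  0.995] [[0.02, -1.0, 0.0], [-0.99, -0.02, -0.16], [0.16, 0.0, -0.99]] 370.654664476782
0.1 [ 0.21619057 -0.55915387  0.2303128 ] [[0.933, 0.361, -0.0], [0.361, -0.933, 0.002], [0.0, -0.002, -1.0]] 0.0855926745439131
```

View pics/s0.png

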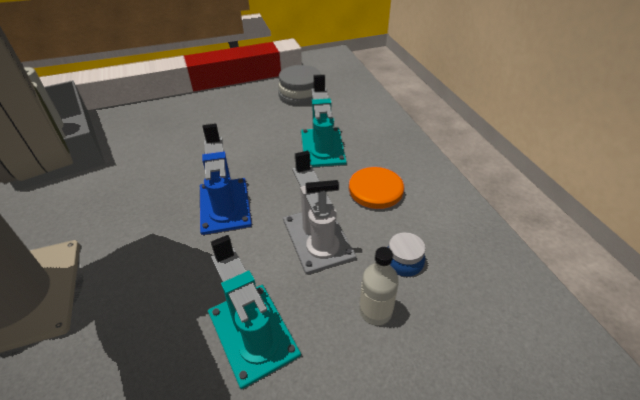

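View pics/t0.png

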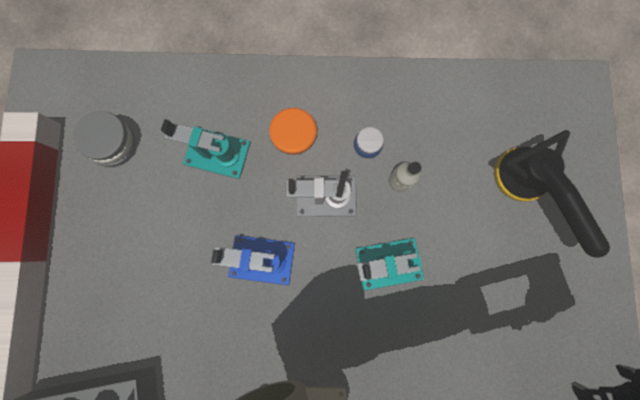

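Four things could be taken for the pump. In the side view they are the grey one with the T-handle (322,215), the blue one (225,195), and turquoise ones at (322,130) and (252,320). In the top view they are at (330,190), (262,258), (215,150) and (390,265). Only the grey one has an aluminium barrel and a T-handle, so I choose it and crop in close.

```bash
python3 -c "
from h import *
a=arm.grab_frame('side')[140:275,270:370,::-1];b=arm.grab_frame('top')[160:225,275:370,::-1]
a=cv2.resize(a,(400,540),interpolation=2);b=cv2.resize(b,(380,260),interpolation=2)
c=np.zeros((540,790,3),np.uint8);c[:,:400]=a;c[:260,405:785]=b;cv2.imwrite('pics/c1.png',c)"
```

```text
(no output)
```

View pics/c1.png

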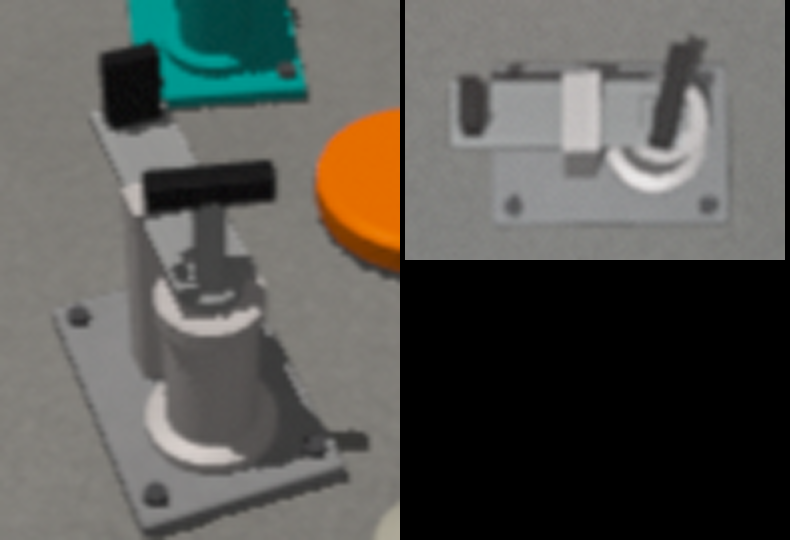

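```bash
cat > fit.py <<'E'
from h import *
from scipy.optimize import least_squares
S=lambda u,v:(270+u/4,140+v/4)
T=lambda u,v:(275+(u-405)/4,160+v/4)
def pts(p):
    x,y,a,ha,by,tr=p
    L=lambda X,ang=a:np.array([x+np.cos(ang)*X[0]-np.sin(ang)*X[1],y+np.sin(ang)*X[0]+np.cos(ang)*X[1],X[2]])
    c=lambda sx,sy:L((sx*.055,by+sy*.08,.012))
    H=lambda X:L((X[0],X[1],X[2]+.178),ha)
    s=[(c(-1,1),S(52,313)),(c(-1,-1),S(143,520)),(c(1,-1),S(344,463)),
       (L((-.015,.104+tr,.128)),S(110,128)),(L((.015,.104+tr,.128)),S(160,118)),
       (H((-.03,-.007,-.008)),S(147,210)),(H((.03,-.007,-.008)),S(273,200)),(L((0,0,.178)),S(209,185))]
    t=[(c(-1,1),T(495,222)),(c(-1,-1),T(728,222)),(c(1,-1),T(728,66)),(L((0,.11+tr,.172)),T(473,105)),
       (H((.03,0,.008)),T(692,42)),(H((-.03,0,.008)),T(662,144))]
    return s,t
def res(p,full=0):
    s,t=pts(p)
    r=np.r_[proj('side',[a for a,_ in s])-[b for _,b in s],proj('top',[a for a,_ in t])-[b for _,b in t]]
    return r if full else r.ravel()
f=least_squares(res,[.45,0,0,-.2,.03,0],loss='soft_l1')
print(f.x.round(4),res(f.x,1).round(1).tolist())
E
python3 fit.py
```

```text
[ 0.5882 -0.0805  0.0301 -0.2521  0.031   0.0043] [[-0.5, -2.4], [-0.2, 1.1], [0.9, -0.5], [-0.2, 0.7], [1.0, -0.2], [-0.7, 0.4], [1.0, 0.9], [0.1, -0.2], [-0.7, 0.9], [1.2, 0.4], [0.1, -1.1], [-0.5, -1.0], [-0.7, 0.5], [-0.2, 0.6]]
```

Request:
arm_command(deltas="9.29 -6.96 0 0 0 3.9 0.1;9.29 -6.96 0 0 0 3.9 0.1;9.29 -6.96 0 0 0 3.9 0.1;9.29 -6.96 0 0 0 3.9 0.1;9.29 -6.96 0 0 0 3.9 0.1;9.29 -6.96 0 0 0 3.9 0.1;9.29 -6.96 0 0 0 3.9 0.1;9.29 -6.96 0 0 0 3.9 0.1", force=30)

```text
time_s: 1.2
eef_pos: [0.4822, -0.1339, 0.2314]
tool_rot: [[1.0, 0.028, 0.001], [0.028, -1.0, -0.0], [0.001, 0.0, -1.0]]
contact_force: [1.6, -1.1, 0.2]
finger_gap: 0.0471
grasp_force: 0.0
```

```bash
cat >> h.py <<'E'
def go(x,y,z,yaw):
    s=arm.observe();R=np.array(s['tool_rot']);p=np.array(s['eef_pos'])
    Y=np.array([np.cos(yaw),np.sin(yaw),0]);Z=np.array([0,0,-1.]);Rt=np.c_[np.cross(Y,Z),Y,Z]
    print('t',round(s['time_s'],2),p.round(4),'gap',round(s['finger_gap'],4),'F',np.round(s['contact_force'],1),'g',s['grasp_force'],'q',np.round(s['joint_positions'],2))
    print('cmd',(R.T@(np.array([x,y,z])-p)/.06).round(3),(cv2.Rodrigues(R.T@Rt)[0][:,0]/np.radians(5)).round(2))
E
python3 -c "
from h import *
go(.585,.0315,.23,np.radians(-88.3))"
```

```text
t 1.2 [ 0.4822 -0.1339  0.2314] gap 0.0471 F [ 1.6 -1.1  0.2] g 0.0 q [-0.37 -0.14  1.76 -0.    1.52  1.17]
cmd [ 1.79  -2.707  0.024] [ 0.   -0.01 -0.02]
```

Request:
arm_command(deltas="1.7 -2.5 0 0 0 0 0.1;1.7 -2.5 0 0 0 0 0.1;1.7 -2.5 0 0 0 0 0.1;1.7 -2.5 0 0 0 0 0.1;1.7 -2.5 0 0 0 0 0.1;1.7 -2.5 0 0 0 0 0.1")

```text
time_s: 1.95
eef_pos: [0.5788, 0.0159, 0.2313]
tool_rot: [[1.0, 0.027, -0.0], [0.027, -1.0, -0.0], [-0.0, 0.0, -1.0]]
contact_force: [0.3, -0.1, 0.2]
finger_gap: 0.0469
grasp_force: 0.0
```

```bash
python3 -c "
from h import *
go(.585,.0315,.136,np.radians(-88.3))"
```

```text
t 1.95 [0.5788 0.0159 0.2313] gap 0.0469 F [ 0.3 -0.1  0.2] g 0.0 q [-0.06  0.07  1.55 -0.    1.52  1.48]
cmd [ 0.111 -0.258  1.589] [ 0.    0.   -0.03]
```

Request:
arm_command(deltas="0.11 -0.26 0.5 0 0 0 0.1;0.11 -0.26 1 0 0 0 0.1;0.11 -0.26 1.3 0 0 0 0.1;0.11 -0.26 1.55 0 0 0 0.1;0.11 -0.26 1.55 0 0 0 0.1;0.11 -0.26 1.55 0 0 0 0.1")

```text
time_s: 2.7
eef_pos: [0.586, 0.0326, 0.1395]
tool_rot: [[1.0, 0.028, 0.002], [0.028, -1.0, -0.0], [0.002, 0.0, -1.0]]
contact_force: [-0.2, -0.3, 0.8]
finger_gap: 0.0472
grasp_force: 0.0
```

```bash
python3 -c "
from h import *
go(.585,.0315,.136,np.radians(-88.3))
a=arm.grab_frame('side')[100:235,250:350,::-1];b=arm.grab_frame('top')[140:225,265:360,::-1]
a=cv2.resize(a,(400,540),interpolation=2);b=cv2.resize(b,(380,340),interpolation=2)
c=np.zeros((540,790,3),np.uint8);c[:,:400]=a;c[:340,405:785]=b;cv2.imwrite('pics/c2.png',c)"
```

```text
t 2.7 [0.586  0.0326 0.1395] gap 0.0472 F [-0.2 -0.3  0.8] g 0.0 q [-0.03  0.15  1.63 -0.    1.35  1.51]
cmd [-0.017  0.018  0.058] [ 0.   -0.02 -0.02]
```

View pics/c2.png

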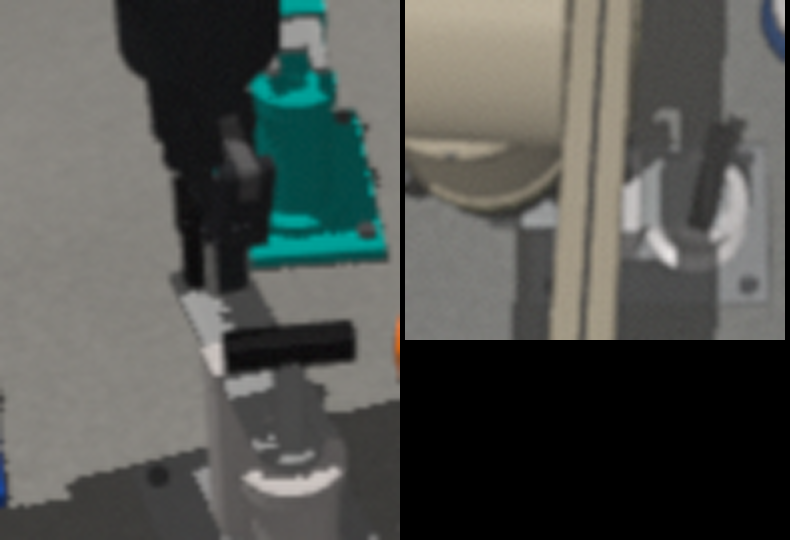

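In the side crop at about (215,230) the fingers straddle the tab: front finger in front, tab behind it. The arm hides this in the top view. I close the gripper.

Request:
arm_command(deltas="0 0 0 0 0 0 -1;0 0 0 0 0 0 -1;0 0 0 0 0 0 -1;0 0 0 0 0 0 -1;0 0 0 0 0 0 -1", force=30)

```text
time_s: 3.42
eef_pos: [0.5856, 0.0329, 0.1388]
tool_rot: [[1.0, 0.029, 0.001], [0.029, -1.0, 0.0], [0.001, -0.0, -1.0]]
contact_force: [-0.6, 1.0, 4.5]
finger_gap: 0.0113
grasp_force: 33.0
```

Request:
arm_command(deltas="0 -0.1 0 0 0 0 -1;0 -0.2 0 0 0 0 -1;0 -0.3 0 0 0 0 -1;0 -0.4 0 0 0 0 -1;0 -0.5 0 0 0 0 -1;0 -0.6 0 0 0 0 -1;0 -0.66 0 0 0 0 -1;0 -0.66 0 0 0 0 -1")

```text
time_s: 4.42
eef_pos: [0.5845, 0.0726, 0.1388]
tool_rot: [[1.0, 0.029, 0.001], [0.029, -1.0, -0.0], [0.001, 0.0, -1.0]]
contact_force: [-1.3, 1.1, 5.6]
finger_gap: 0.0114
grasp_force: 33.1
```

Request:
arm_command(deltas="0 -0.04 0 0 0 0 -1;0 -0.08 0 0 0 0 -1;0 -0.1 0 0 0 0 -1;0 -0.1 0 0 0 0 -1")

```text
time_s: 4.92
eef_pos: [0.5844, 0.0753, 0.1388]
tool_rot: [[1.0, 0.027, 0.001], [0.027, -1.0, -0.005], [0.0, 0.005, -1.0]]
contact_force: [-2.0, -14.4, 6.1]
finger_gap: 0.011
grasp_force: 33.0
```

The plate is against its stop: the reaction rose to 14 N after 42 mm. I relax the push, release and rise.

Request:
arm_command(deltas="0 0.03 0 0 0 0 -1;0 0.03 0 0 0 0 0.1;0 0.03 0 0 0 0 0.1;0 0.03 0 0 0 0 0.1;0 0.03 -0.5 0 0 0 0.1;0 0.03 -1.2 0 0 0 0.1;0 0.03 -1.6 0 0 0 0.1;0 0.03 -1.6 0 0 0 0.1")

```text
time_s: 5.92
eef_pos: [0.5855, 0.0769, 0.237]
tool_rot: [[1.0, 0.029, 0.005], [0.029, -1.0, 0.0], [0.005, -0.0, -1.0]]
contact_force: [-0.2, -0.2, -0.1]
finger_gap: 0.0471
grasp_force: 0.0
```

```bash
python3 -c "
from h import *
go(.5882,-.0805,.235,-np.pi/2-.2521)"
```

```text
t 5.92 [0.5855 0.0769 0.237 ] gap 0.0471 F [-0.2 -0.2 -0.1] g 0.0 q [0.04 0.1  1.51 0.   1.53 1.59]
cmd [-0.031  2.624  0.033] [-0.01 -0.05  3.22]
```

```bash
python3 -c "
from h import *
a=arm.grab_frame('side')[100:235,250:350,::-1];b=arm.grab_frame('top')[140:225,265:360,::-1]
a=cv2.resize(a,(400,540),interpolation=2);b=cv2.resize(b,(380,340),interpolation=2)
c=np.zeros((540,790,3),np.uint8);c[:,:400]=a;c[:340,405:785]=b;cv2.imwrite('pics/c3.png',c)
H=lambda x,y,z:(.5882+np.cos(.2521)*x+np.sin(.2521)*y,-.0805-np.sin(.2521)*x+np.cos(.2521)*y,.178+z)
P=[H(s*.03,t*.007,.008) for s,t in((1,1),(1,-1),(-1,-1),(-1,1))]
print(((proj('side',P)-[250,100])*4).round(),((proj('top',P)-[265,140])*4+[405,0]).round())"
```

```text
[[354. 317.]
 [357. 337.]
 [223. 345.]
 [221. 324.]] [[717. 121.]
 [741. 127.]
 [714. 230.]
 [689. 223.]]
```

View pics/c3.png

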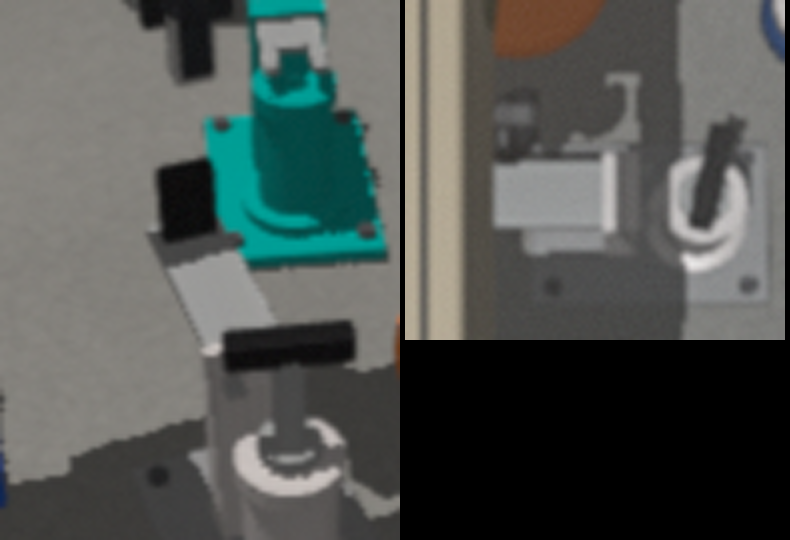

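The side crop shows the tab back at (190,200), the collar and mouth at (290,450) clear of the prongs, and the bar at (290,345). The bar matches the fitted model to within about 1 px. I move over the handle.

Request:
arm_command(deltas="-0.03 2.62 0 0 0 3.2 0.1;-0.03 2.62 0 0 0 3.2 0.1;-0.03 2.62 0 0 0 3.2 0.1;-0.03 2.62 0 0 0 3.2 0.1;-0.03 2.62 0 0 0 3.2 0.1")

```text
time_s: 6.65
eef_pos: [0.5861, -0.0799, 0.2327]
tool_rot: [[0.969, -0.248, -0.002], [-0.248, -0.969, 0.001], [-0.002, -0.0, -1.0]]
contact_force: [0.5, 0.4, -0.4]
finger_gap: 0.0469
grasp_force: 0.0
```

```bash
python3 -c "
from h import *
go(.5882,-.0805,.16,-np.pi/2-.2521)"
```

```text
t 6.65 [ 0.5861 -0.0799  0.2327] gap 0.0469 F [ 0.5  0.4 -0.4] g 0.0 q [-0.22  0.11  1.51  0.    1.53  1.6 ]
cmd [0.039 0.002 1.212] [-0.01  0.03  0.01]
```

Request:
arm_command(deltas="0.03 0 0.4 0 0 0 0.1;0.03 0 0.8 0 0 0 0.1;0.03 0 1.1 0 0 0 0.1;0.03 0 1.2 0 0 0 0.1;0.03 0 1.2 0 0 0 0.1")

```text
time_s: 7.28
eef_pos: [0.5885, -0.0806, 0.1622]
tool_rot: [[0.969, -0.248, -0.0], [-0.248, -0.969, 0.0], [-0.0, -0.0, -1.0]]
contact_force: [0.7, 0.0, 0.0]
finger_gap: 0.0472
grasp_force: 0.0
```

Request:
arm_command(deltas="0 0 0 0 0 0 -0.2;0 0 0 0 0 0 -0.4;0 0 0 0 0 0 -1;0 0 0 0 0 0 -1;0 0 0 0 0 0 -1;0 0 0 0 0 0 -1", force=40)

```text
time_s: 8.02
eef_pos: [0.5891, -0.0811, 0.1632]
tool_rot: [[0.969, -0.248, 0.002], [-0.248, -0.969, -0.0], [0.002, -0.0, -1.0]]
contact_force: [-0.3, -0.4, 5.8]
finger_gap: 0.0139
grasp_force: 39.2
```

```bash
python3 -c "
from h import *
go(.5882,-.0805,.16,-np.pi/2-.2521)
save('side','c4.png',(240,110,380,270),3.5)"
```

```text
t 8.03 [ 0.5891 -0.0811  0.1632] gap 0.0139 F [-0.3 -0.4  5.8] g 39.18127104108862 q [-0.22  0.15  1.59  0.    1.4   1.6 ]
cmd [-0.017 -0.006  0.054] [-0.   -0.02  0.02]
```

View pics/c4.png

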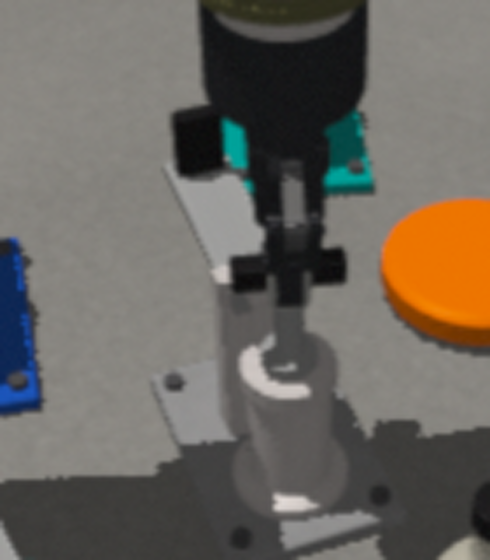

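The fingers hold the bar in the middle (290,265) with a 13.9 mm gap. I draw it up gently.

Request:
arm_command(deltas="0 0 -0.05 0 0 0 -1;0 0 -0.1 0 0 0 -1;0 0 -0.15 0 0 0 -1;0 0 -0.2 0 0 0 -1;0 0 -0.25 0 0 0 -1;0 0 -0.3 0 0 0 -1;0 0 -0.35 0 0 0 -1;0 0 -0.4 0 0 0 -1")

```text
time_s: 9.07
eef_pos: [0.5885, -0.0811, 0.1865]
tool_rot: [[0.969, -0.248, -0.0], [-0.248, -0.969, -0.0], [0.0, 0.0, -1.0]]
contact_force: [-0.3, 0.2, -3.8]
finger_gap: 0.0141
grasp_force: 39.1
```

Request:
arm_command(deltas="0 0 -0.06 0 0 0 -1;0 0 -0.13 0 0 0 -1;0 0 -0.2 0 0 0 -1;0 0 -0.28 0 0 0 -1;0 0 -0.36 0 0 0 -1;0 0 -0.44 0 0 0 -1;0 0 -0.51 0 0 0 -1;0 0 -0.51 0 0 0 -1")

```text
time_s: 10.07
eef_pos: [0.5888, -0.081, 0.2175]
tool_rot: [[0.969, -0.248, 0.001], [-0.248, -0.969, -0.0], [0.001, -0.0, -1.0]]
contact_force: [-0.0, -0.2, -4.5]
finger_gap: 0.0141
grasp_force: 39.0
```

```bash
python3 -c "
from h import *
go(.5882,-.0805,.218,-np.pi/2-.2521)
save('side','c5.png',(280,130,360,240),5.4)
print((proj('side',[(.5882,-.0805,z) for z in(.178,.108,.112,.12,.163,.118,.233)])-[280,130])*5.4)"
```

```text
t 10.07 [ 0.5888 -0.081   0.2175] gap 0.0141 F [-0.  -0.2 -4.5] g 38.99370541052136 q [-0.22  0.12  1.52  0.    1.5   1.6 ]
cmd [-0.012 -0.006 -0.009] [-0.   -0.01  0.02]
[[228.40462815 302.41208309]
 [230.19245639 448.29584119]
 [230.09614503 440.43846833]
 [229.90150633 424.55874091]
 [228.80689297 335.24124528]
 [229.95042027 428.54948151]
 [226.82895514 173.79195281]]
```

View pics/c5.png

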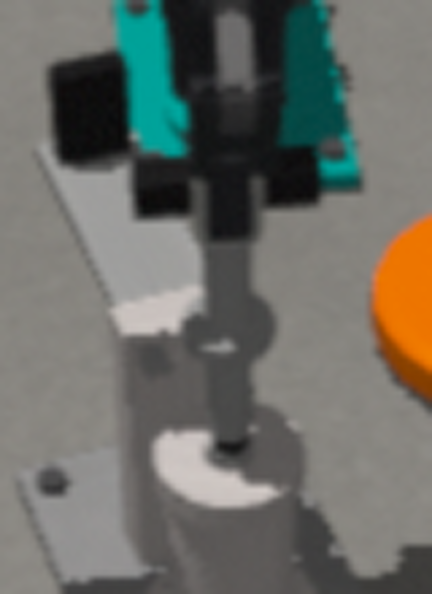

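The groove shows at (230,442), just above the mouth at about (230,458), and a little rod shows below it. The plate is still back. I raise 2 mm more for margin and check at higher zoom.

Request:
arm_command(deltas="0 0 -0.02 0 0 0 -1;0 0 -0.04 0 0 0 -1;0 0 -0.04 0 0 0 -1;0 0 -0.04 0 0 0 -1")

```text
time_s: 10.62
eef_pos: [0.5885, -0.081, 0.2192]
tool_rot: [[0.969, -0.248, -0.0], [-0.248, -0.969, 0.0], [-0.0, 0.0, -1.0]]
contact_force: [0.4, -0.1, -4.4]
finger_gap: 0.0142
grasp_force: 39.0
```

```bash
python3 -c "
from h import *
go(.5882,-.0805,.22,-np.pi/2-.2521)
save('side','c6.png',(300,180,345,230),12)
d=np.array([.416-.5882,-.601+.0805]);d/=np.linalg.norm(d)
f=lambda r,z:(proj('side',(.5882+d[0]*r,-.0805+d[1]*r,z))[0]-[300,180])*12
for n,r,z in(('mouth front',.0088,.108),('groove bot',.008,.1155),('groove top',.008,.1235)):print(n,f(r,z))"
```

```text
t 10.62 [ 0.5885 -0.081   0.2192] gap 0.0142 F [ 0.4 -0.1 -4.4] g 39.00897758584776 q [-0.22  0.12  1.52 -0.    1.5   1.6 ]
cmd [-0.006 -0.006 -0.013] [0.   0.   0.02]
mouth front [272.00492002 436.21856647]
groove bot [271.55945063 399.70778715]
groove top [271.12395549 364.19134684]
```

View pics/c6.png

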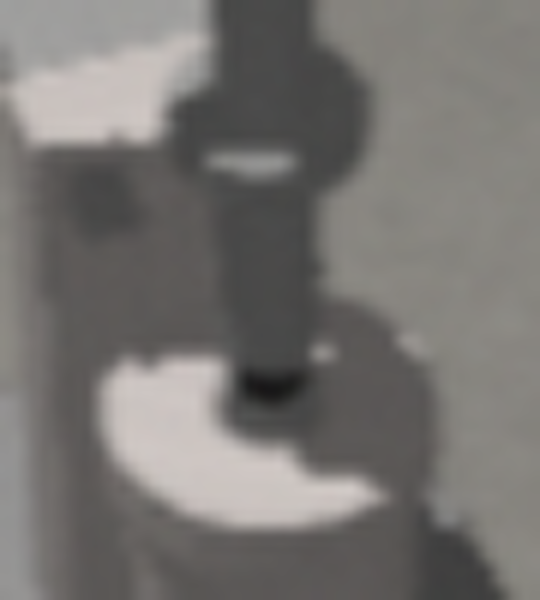

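The whole groove shows at rows 370–403, about 8 mm tall. Below it there is roughly 7 mm of plain rod down to the mouth edge at row 437, as predicted. I hand in.

```bash
python3 -c "
from plant import arm
print(arm.hand_in())"
```

```text
the job is handed in; nothing more can be done
None
```

I slid the lock plate back to its stop and drew the plunger up about 56 mm. The whole groove now shows, with about 7 mm of plain rod below it; the gripper still holds the handle, and the job is handed in (no verdict returned).

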